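# Push the capacitor row home and close the keeper

### The arm

A 6-joint arm with a two-finger parallel gripper is mounted at the origin on the work surface. World frame = base frame: x ahead of the robot, y to its left, z up, the work surface at z = 0. Lengths are in m, angles in degrees, forces in N, time in s.
With the tool pointing down it reaches from about 0.4 to 0.825 m from the base axis. Payload 7 kg.
Tool frame: the origin (TCP) lies between the finger pads; the fingertips stand 22 mm ahead of it and the grasp point (between the pads) lies 3 mm ahead of it; z points along the fingers, y is the line along which they close (so a half turn about z gives the same grasp; the last joint's range is limited). The gripper opens to 88 mm and grips with 3 to 60 N. Pads are 19 mm wide; open, the fingers measure 130 mm over their backs; the gripper's body (78 mm by 193 mm) begins 47 mm behind the grasp point.
Start: joints at [16.507, 20.546, 0.682, 0, -70.136, -16.507], TCP at [0.675, -0, 0.249] pointing down, gripper open.
Joint ranges: [-176.03, 176.03], [-82.01, 121.73], [-58.28, 71.71], [-173.87, 95.51], [-174.79, -0.11], [-173.66, 173.66]. Speed limits (degrees/s): [136.94, 136.94, 172.46, 180, 180, 180].

### API

Orientations are given as [roll, pitch, yaw] about the fixed x, y, z axes, in that order (R = Rz(yaw) Ry(pitch) Rx(roll)).
In Python, from plant import ctrl gives the robot as it stands.
- The arm moves only by the tool apply_moves, never from a script. Its argument "targets" is a list of rows, each an object with "travel": the shift along the tool's x, y, z in mm, a list of three; "roll": the turn about the tool's z in degrees; "jaw": the finger opening in mm, from 0 to 87.6. In form: [{"travel": [tx, ty, tz], "roll": roll, "jaw": jaw}, ...]. A call has 1 to 10 rows; each row shifts and turns the commanded pose from where the row before left it, along the tool's axes as they then stand; what a row does not reach is not made up. A row lasts 1/10 s, in which the tool goes at most 50 mm and 8.59 degrees, less where a joint would pass 70% of its speed; a pose out of reach is approached as far as the arm can. A call with a gripper value outside its range is refused whole. The fingers move at their own pace and stop on an object; the grip force is fixed at half the most. Time passes only in rows, so rows that do not move let the fingers close. It gives the time, the measured TCP pose, the force, the opening and the grip force at its end, in the units of the state.
- ctrl.get_obs(): the state, without advancing time (a new reading comes with each control period).
- ctrl.snapshot(name): name is "scene" or "side" or "wrist"; returns the picture (400x640x3 uint8, red, green, blue); there is no depth.
- ctrl.calibration(name): a dict with "K" (3x3 intrinsics, pixels), "extrinsics" (4x4, takes a point from camera to world coordinates); the wrist camera has in their place "hand_eye" (4x4, takes a point from camera to tool coordinates, whose origin is the TCP and whose axes are the flange's). Camera axes: x right, y down, z forward; pixel columns grow to the right and rows downward; lengths in m; the calibration is good to about 2 mm. A picture is of the moment at which its call begins: read the wrist's pose just before it. calibration takes no time and is no camera call.
- ctrl.close_job(): hands the job in; it is judged then, once.
The state is a dict: "clock": time; "joint_pos": joint angles; "qvel": joint speeds; "tau": joint torques, N m; "tool_pos": TCP position; "orientation": TCP orientation; "force": force on the tool from outside, world axes, zero at the start; "moment": the same for the moment, N m; "opening": finger opening in m; "gripper_force": force on a finger pad.
Only numpy, scipy, OpenCV 4.12 (cv2) and the standard library are available. Lean on these libraries where they do the work, as an engineer would, in place of code of your own. Each camera call takes 0.05 s, during which the arm holds its last target. There are 200 camera calls.

### The job

Push the row of four capacitor blocks along the rail, as one train, until it is fully home against the end stop: push from behind, on the rear block only. Then push the keeper's tab so that its blade slides all the way in across the rail behind the row. Do not lift any block, and leave the other things on the bench where they are.

Things in the scene. Friction and masses are not known exactly. Their poses are not given: they have to be found in the camera images.
- rail: Fixed straight aluminium channel. Origin on the bench, on its centre line; own y runs along it to the end stop, x across it away from the keeper, z up. Open end at y = -170 mm. Floor 6 mm above the bench; side walls 4 mm thick, 47 mm apart inside, tops 14 mm above the bench. The keeper's guide block, 14 mm tall, lies outside it at x = -102 to -27, y = 0 to 50 mm.
- stop_face (a point): Foot centre of the end stop's inner face (rail y = +170 mm), on the channel floor. The stop is a steel block 55 mm wide, 12 mm thick, its top 40 mm above the bench.
- block_lead: Blue-wrapped capacitor block with brown foot, like the others: 44 mm across the rail, 34 mm along it, 38 mm tall, about 0.08 kg. Origin at the centre of its underside, axes as the rail's. First of the row, nearest the stop; home at rail y = +153 mm. At the start the row, all touching, is 60 to 120 mm short of the stop.
- block_second: Blue-wrapped capacitor block with brown foot, like the others: 44 mm across the rail, 34 mm along it, 38 mm tall, about 0.08 kg. Origin at the centre of its underside, axes as the rail's. Second from the stop; home at rail y = +119 mm.
- block_third: Blue-wrapped capacitor block with brown foot, like the others: 44 mm across the rail, 34 mm along it, 38 mm tall, about 0.08 kg. Origin at the centre of its underside, axes as the rail's. Third from the stop; home at rail y = +85 mm.
- block_rear: Blue-wrapped capacitor block with brown foot, like the others: 44 mm across the rail, 34 mm along it, 38 mm tall, about 0.08 kg. Origin at the centre of its underside, axes as the rail's. Last of the row, the one to push on: its free face looks to the rail's -y. Home at rail y = +51 mm (free face at +34 mm). Sliding the row takes some 1 to 4 N.
- keeper (a joint): Travel of the keeper, a steel cross slide on the near side, in m: 0 = drawn out, 0.048 = fully in (hard stop). Moves along the rail's +x, stays where left (friction 2.5 N), starts at 0 to 0.010. Blade 8 mm thick (rail y 21 to 29 mm), 16 to 34 mm above the bench, tip at rail x = -40 mm at 0. It passes 5 mm behind the row when that is home; else a block is in its way.
- keeper_tab (a point): Centre of the outer face of the keeper's upright tab, the face to push on; it looks to the rail's -x, 34 mm above the bench (rail y = +25 mm; rail x = -93 mm at keeper 0, -45 mm at 0.048). The tab is 8 mm thick, 30 mm wide along the rail and spans 16 to 52 mm above the bench.
- spare_block: A fifth, spare capacitor block of the same make (44 x 34 x 38 mm), standing on the bench beyond the rail. Origin at the centre of its underside. Leave it alone.
- screwdriver: Screwdriver lying on the bench beyond the rail, roughly parallel to it. Leave it alone.
- spigot: Small turned aluminium hose spigot (flange 40 mm across, 40 mm tall) standing on the bench on the near side of the rail. Origin at the centre of its underside. Leave it alone.
Things that resemble listed ones, but are neither listed nor needed, are in the scene too. Leave any red look-alike of the block_rear alone.

How it is judged (in metres and radians):
On the way, in this order (a step that is already met when the one before it is completed fails the run):
1. the four blocks stand home against the end stop (each within 3.5 mm) while the keeper is still out (y of block_lead in the frame of rail above 0.1495 m and y of block_second in the frame of rail above 0.1155 m and y of block_third in the frame of rail above 0.0815 m and y of block_rear in the frame of rail above 0.0475 m and value of joint keeper below 0.02 m), for 0.2 s.
2. the keeper is pushed fully in behind the row (value of joint keeper above 0.045 m), for 0.2 s.
At the end, for the whole second after the job is handed in: All four blocks sit upright on the channel floor within 3.5 mm of their home places against the end stop and at rest, and the keeper is in to at least 45 of its 48 mm (y of block_lead in the frame of rail above 0.1495 m and y of block_second in the frame of rail above 0.1155 m and y of block_third in the frame of rail above 0.0815 m and y of block_rear in the frame of rail above 0.0475 m and x of block_lead in the frame of rail between -0.004 and 0.004 m and x of block_second in the frame of rail between -0.004 and 0.004 m and x of block_third in the frame of rail between -0.004 and 0.004 m and x of block_rear in the frame of rail between -0.004 and 0.004 m and height (world z) of each of block_lead, block_second, block_third, block_rear below 0.01 m and angle between each of block_lead, block_second, block_third, block_rear's own z axis and vertical below 0.08 rad and linear speed of each of block_lead, block_second, block_third, block_rear below 0.02 m/s and value of joint keeper above 0.045 m); the robot touches nothing.
It fails at once if a block of the row is lifted (more than 8 mm off the channel floor) (height (world z) of any of block_lead, block_second, block_third, block_rear above 0.014 m).
It fails at once if the fingers press (over 2 N) on a block other than the rear one (contact force between the fingers and block_lead above 2 N or contact force between the fingers and block_second above 2 N or contact force between the fingers and block_third above 2 N).
It fails at once if the spare block, screwdriver or spigot is moved more than 15 mm (distance of any of spare_block, screwdriver, spigot from where it was at the start of the episode above 0.015 m).
It also fails if it takes over 45 s, if anything falls off the work surface, if the arm or the gripper's body presses on something with over 40 N, if the wrist force passes 120 N, or if a joint passes its speed limit or range.

## Working session

There is one attempt and no reset: what is moved stays moved. The work goes in short steps, Python scripts to look and compute and a tool call to move; the robot and the scene stay as the last step left them, time stands still between calls to the robot, and variables do not carry over. Pictures are saved under pics/ and viewed, at most 10 in all, crops included, and the job is handed in when it is done.

Besides the shell and the picture viewer there is one more tool, called by a JSON object that holds its "fn" and its "kwargs", one argument or row to a line. apply_moves: Moves the arm, as the interface text tells. Its arguments: {"type":"object","properties":{"targets":{"type":"array","items":{"type":"object","properties":{"travel":{"type":"array","items":{"type":"number"}},"roll":{"type":"number"},"jaw":{"type":"number"}}}}},"required":["targets"]}

```bash
mkdir -p pics; cat > h.py <<'E'
import numpy as np, cv2
from plant import ctrl
from scipy.spatial.transform import Rotation as R
def snap(n,f):
    o=ctrl.get_obs(); im=ctrl.snapshot(n); cv2.imwrite('pics/'+f+'.png',im[:,:,::-1]); return im,o
def cam(n,o=None):
    c=ctrl.calibration(n); K=np.array(c['K'])
    if n!='wrist': return K,np.array(c['extrinsics'])
    T=np.eye(4);T[:3,:3]=R.from_euler('xyz',o['orientation'],degrees=True).as_matrix();T[:3,3]=o['tool_pos']
    return K,T@np.array(c['hand_eye'])
def ray(K,T,uv,z):
    d=T[:3,:3]@np.linalg.inv(K)@np.array([uv[0],uv[1],1.]); p=T[:3,3]; return p+d*(z-p[2])/d[2]
def proj(K,T,P):
    P=np.atleast_2d(P); q=(P-T[:3,3])@T[:3,:3]@K.T; return q[:,:2]/q[:,2:]
E
python3 - <<'E'
from h import *
for n in['scene','side','wrist']:
    im,o=snap(n,n+'0'); K,T=cam(n,o); print(n,T[:3,3].round(3),K[0,0])
print(o)
E
```

```text
scene [0.971 0.624 0.832] 511.2701225552455
side [0.403 0.545 0.475] 383.41545533007564
wrist [ 0.675 -0.082  0.383] 318.99285194171364
{'clock': 0.1, 'joint_pos': array([ 1.65067831e+01,  2.05885401e+01,  6.38969317e-01, -1.65602361e-02,
       -7.01370069e+01, -1.65048263e+01]), 'qvel': array([-0.0208863 , -0.16597772,  0.00519161,  0.04797667,  0.00794204,
        0.06365684]), 'tau': array([-1.42273191e-03, -5.84165347e+01,  2.93752134e+01,  7.01551259e+00,
        1.01412315e-02, -6.66964229e-05]), 'tool_pos': array([ 6.74591394e-01, -3.37172385e-05,  2.47706007e-01]), 'orientation': array([ 1.79912566e+02, -9.67151393e-03, -9.00036743e+01]), 'force': array([-0.09217701, -0.63526717, -0.39204749]), 'moment': array([0.02769133, 0.0268082 , 0.05250368]), 'gripper_force': 0.0, 'opening': 0.08753876488682845}
```

View pics/scene0.png

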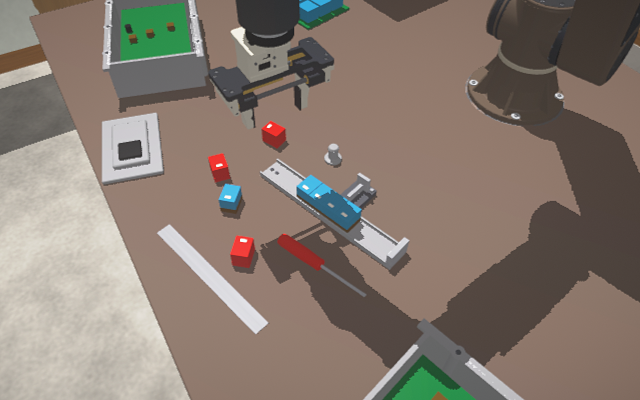

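View pics/wrist0.png

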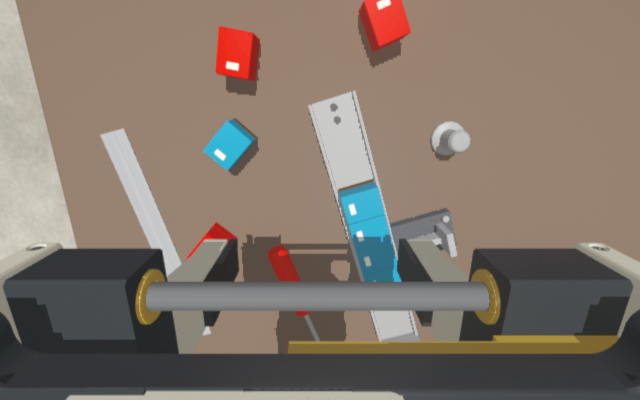

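View pics/side0.png

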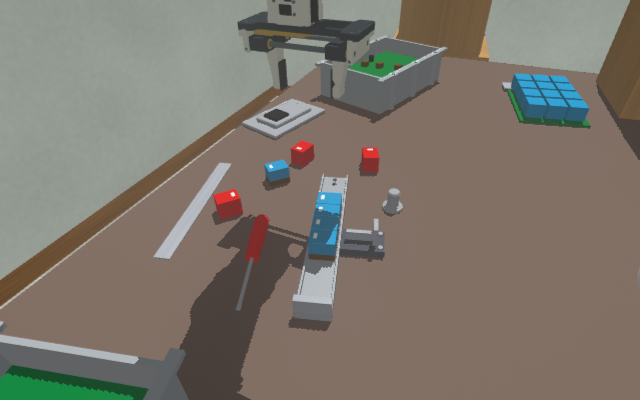

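The scene image shows the rail's open end at about (270,170), its stop at (398,252), the blue row at (328,200), the keeper tab at (365,188) and the spigot at (333,155). Similar things are the spare blue block at (230,197), red look-alikes at (219,167), (274,134) and (242,250), and a blue array at (320,10). I choose the row inside the channel. In the side view the row is at (325,222), the stop at (313,305) and the tab at (376,232). Next I'll take one close crop from both views.

```bash
python3 - <<'E'
from h import *
a=cv2.imread('pics/scene0.png')[150:275,255:415]; b=cv2.imread('pics/side0.png')[170:320,285:395]
a=cv2.resize(a,None,fx=3,fy=3,interpolation=2); b=cv2.resize(b,None,fx=2.9,fy=4,interpolation=2)[:600]
b=cv2.resize(cv2.imread('pics/side0.png')[170:320,285:395],None,fx=2.9,fy=2.9,interpolation=2)
c=np.zeros((435,480+319,3),np.uint8); c[:375,:480]=a; c[:435,480:]=b
cv2.imwrite('pics/crop.png',c)
E
```

```text
(no output)
```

View pics/crop.png

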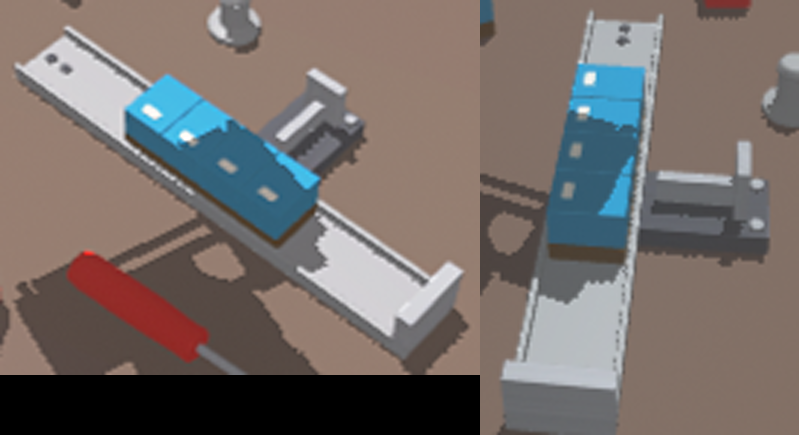

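```bash
cat >> h.py <<'E'
def W(p,P):
    c,s=np.cos(p[2]),np.sin(p[2]); P=np.atleast_2d(P)/1000.
    return np.c_[p[0]+c*P[:,0]-s*P[:,1], p[1]+s*P[:,0]+c*P[:,1], P[:,2]]
def inv(p,w): c,s=np.cos(p[2]),np.sin(p[2]); d=np.array(w)[:2]-p[:2]; return 1000*np.array([c*d[0]+s*d[1],-s*d[0]+c*d[1]])
E
python3 - <<'E'
from h import *
from scipy.optimize import least_squares
S=lambda u,v:(255+u/3-.33,150+v/3-.33)
D=lambda u,v:(285+(u-480)/2.9-.33,170+v/2.9-.33)
obs=[('scene',S(68,28),(-27.5,-170,14)),('scene',S(17,66),(27.5,-170,14)),('side',D(590,12),(27.5,-170,14)),('side',D(662,16),(-27.5,-170,14)),
('side',D(505,362),(27.5,170,40)),('side',D(617,374),(-27.5,170,40)),('scene',S(458,263),(-27.5,170,40)),('scene',S(400,311),(27.5,170,40))]
C={n:cam(n) for n in('scene','side')}
f=lambda p:np.concatenate([proj(*C[n],W(p,P))[0]-uv for n,uv,P in obs])
a=np.array([ray(*C[n],uv,P[2]/1000) for n,uv,P in obs]); print(a.round(4))
d=a[4,:2]-a[2,:2]; r=least_squares(f,[*a[:,:2].mean(0),np.arctan2(-d[0],d[1])]); p=r.x
print(p,np.degrees(p[2]),r.fun.round(1).reshape(-1,2).tolist()); np.save('p.npy',p)
for n,uv,z,t in[('scene',S(165,74),44,'rear-'),('scene',S(126,108),44,'rear+'),('side',D(577,65),44,'rear+'),('side',D(645,67),44,'rear-'),('scene',S(319,180),44,'lead-'),('side',D(630,217),44,'lead-'),('side',D(549,213),44,'lead+'),
('scene',S(315,69),52,'tab'),('scene',S(345,91),52,'tab'),('side',D(739,142),52,'tab'),('side',D(750,142),52,'tabouter'),('scene',(333,161),0,'spigot'),('side',(394,207),0,'spigot'),('scene',(230,203),0,'spare')]:
    w=ray(*C[n],uv,z/1000); print(t,n,w.round(4),inv(p,w).round(1))
E
```

```text
[[ 0.6357 -0.0853  0.014 ]
 [ 0.6852 -0.0704  0.014 ]
 [ 0.6813 -0.0703  0.014 ]
 [ 0.6308 -0.0858  0.014 ]
 [ 0.5831  0.2531  0.04  ]
 [ 0.5309  0.2383  0.04  ]
 [ 0.531   0.2403  0.04  ]
 [ 0.5836  0.2509  0.04  ]]
[0.60763064 0.08329416 0.30108453] 17.250873037002716 [[1.2, -1.2], [0.3, -0.3], [-1.2, -0.4], [-0.2, -0.5], [-0.5, 0.3], [0.2, -0.5], [-0.9, -1.1], [1.0, 1.1]]
rear- scene [0.6109 0.0132 0.044 ] [-17.7 -67.9]
rear+ scene [0.6494 0.0266 0.044 ] [ 23.1 -66.5]
rear+ side [0.6466 0.0282 0.044 ] [ 20.9 -64.2]
rear- side [0.6055 0.0133 0.044 ] [-22.8 -66.2]
lead- scene [0.5712 0.1439 0.044 ] [-16.8  68.7]
lead- side [0.5633 0.1424 0.044 ] [-24.8  69.6]
lead+ side [0.6053 0.1568 0.044 ] [19.6 70.9]
tab scene [0.5233 0.0673 0.052 ] [-85.2   9.8]
tab scene [0.5171 0.0943 0.052 ] [-83.2  37.3]
tab side [0.5255 0.0689 0.052 ] [-82.7  10.6]
tabouter side [0.5197 0.0665 0.052 ] [-89.  10.]
spigot scene [ 0.5253 -0.0292  0.    ] [-112.  -83.]
spigot side [ 0.5153 -0.0377  0.    ] [-124.1  -88.2]
spare scene [ 0.7747 -0.0353  0.    ] [ 124.4 -162.8]
```

{"fn": "apply_moves", "kwargs": {
  "targets": [
    {"travel": [12.2, 37.3, 20], "roll": 0, "jaw": 0},
    {"travel": [0, 0, 30], "roll": -5.75, "jaw": 0},
    {"travel": [0, 0, 30], "roll": -5.75, "jaw": 0},
    {"travel": [0, 0, 30], "roll": -5.75, "jaw": 0},
    {"travel": [0, 0, 20], "roll": 0, "jaw": 0},
    {"travel": [0, 0, 0], "roll": 0, "jaw": 0},
    {"travel": [0, 0, 0], "roll": 0, "jaw": 0},
    {"travel": [0, 0, 0], "roll": 0, "jaw": 0}
  ]
}}

```text
clock: 0.95
tool_pos: [0.6386, -0.0121, 0.1201]
orientation: [-179.9, -0.0, -72.7]
force: [0.1, 0.6, -0.0]
opening: 0.0294
gripper_force: 0.0
```

```bash
python3 - <<'E'
from h import *
p=np.load('p.npy')
im,o=snap('wrist','w1');print(inv(p,o['tool_pos']),o['tool_pos'],o['orientation'],o['force'],o['opening'])
K,T=cam('wrist',o)
for P in[(-22,-66.5,44),(22,-66.5,44),(-27.5,-170,14),(27.5,-170,14),(-89,10,52),(-89,40,52)]: print(P,proj(K,T,W(p,P)).round(0))
E
```

```text
[   1.34154998 -100.2652819 ] [ 0.63864613 -0.01206289  0.12005615] [-1.79878567e+02 -2.28303862e-02 -7.27489924e+01] [ 0.06433565  0.63955335 -0.01734737] 0.029356580462721563
(-22, -66.5, 44) [[349. 263.]]
(22, -66.5, 44) [[290. 263.]]
(-27.5, -170, 14) [[357. 117.]]
(27.5, -170, 14) [[282. 117.]]
(-89, 10, 52) [[432. 355.]]
(-89, 40, 52) [[428. 385.]]
```

View pics/w1.png

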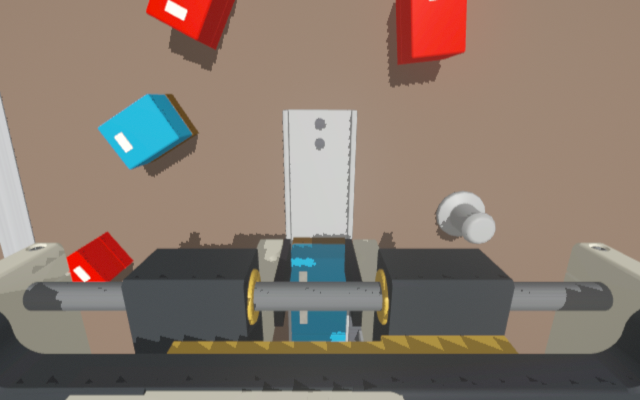

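The wrist view shows the rail's open end at (284–356,110), the row's rear face at about (320,245) and the fingers straddling the centre at u≈320. The spigot, at (470,215), is clear. Fingers close and descend next.

{"fn": "apply_moves", "kwargs": {
  "targets": [
    {"travel": [0, 1.3, 0], "roll": 0, "jaw": 0},
    {"travel": [0, 0, 0], "roll": 0, "jaw": 0},
    {"travel": [0, 0, 0], "roll": 0, "jaw": 0},
    {"travel": [0, 0, 20], "roll": 0, "jaw": 0},
    {"travel": [0, 0, 20], "roll": 0, "jaw": 0},
    {"travel": [0, 0, 20], "roll": 0, "jaw": 0},
    {"travel": [0, 0, 18], "roll": 0, "jaw": 0},
    {"travel": [0, 0, 0], "roll": 0, "jaw": 0},
    {"travel": [-5, 0, 0], "roll": 0, "jaw": 0},
    {"travel": [-5, 0, 0], "roll": 0, "jaw": 0}
  ]
}}

```text
clock: 2.0
tool_pos: [0.6342, -0.0026, 0.0417]
orientation: [-179.9, -0.0, -72.8]
force: [-0.0, -0.7, -0.0]
opening: 0.0007
gripper_force: 0.0
```

{"fn": "apply_moves", "kwargs": {
  "targets": [
    {"travel": [-4, 0, 0], "roll": 0, "jaw": 0},
    {"travel": [-4, 0, 0], "roll": 0, "jaw": 0},
    {"travel": [-4, 0, 0], "roll": 0, "jaw": 0},
    {"travel": [-4, 0, 0], "roll": 0, "jaw": 0},
    {"travel": [-4, 0, 0], "roll": 0, "jaw": 0},
    {"travel": [-4, 0, 0], "roll": 0, "jaw": 0}
  ]
}}

```text
clock: 2.6
tool_pos: [0.6265, 0.02, 0.0408]
orientation: [-180.0, -0.0, -72.8]
force: [0.7, -3.2, 3.1]
opening: 0.0005
gripper_force: 1.6
```

```bash
python3 - <<'E'
from h import *
p=np.load('p.npy')
im,o=snap('side','s1');print(inv(p,o['tool_pos']),o['tool_pos'],o['force'],o['opening'])
cv2.imwrite('pics/s1c.png',cv2.resize(im[120:330,260:420,::-1],None,fx=2.8,fy=2.8,interpolation=2))
E
```

```text
[ -0.76730784 -66.03732712] [0.62648163 0.01999994 0.04080783] [ 0.72470371 -3.23336095  3.08483856] 0.0004613738939009417
```

View pics/s1c.png

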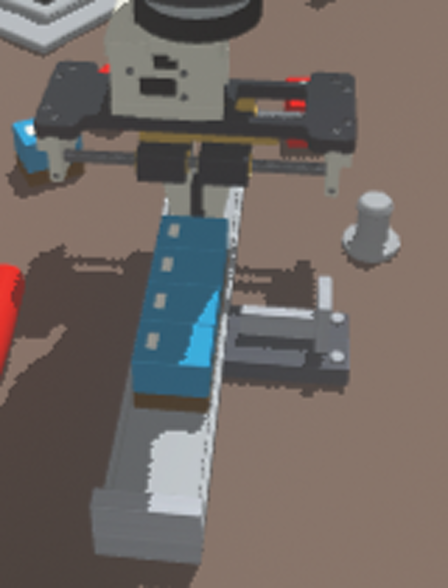

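The side crop shows the closed fingers against the rear block's free face (195,215), with the row all touching and the keeper still out. Contact force is about 3 N, so I'll keep pushing.

{"fn": "apply_moves", "kwargs": {
  "targets": [
    {"travel": [-4, 0, 0], "roll": 0, "jaw": 0},
    {"travel": [-4, 0, 0], "roll": 0, "jaw": 0},
    {"travel": [-4, 0, 0], "roll": 0, "jaw": 0},
    {"travel": [-4, 0, 0], "roll": 0, "jaw": 0},
    {"travel": [-4, 0, 0], "roll": 0, "jaw": 0},
    {"travel": [-4, 0, 0], "roll": 0, "jaw": 0},
    {"travel": [-4, 0, 0], "roll": 0, "jaw": 0},
    {"travel": [-4, 0, 0], "roll": 0, "jaw": 0},
    {"travel": [-4, 0, 0], "roll": 0, "jaw": 0},
    {"travel": [-4, 0, 0], "roll": 0, "jaw": 0}
  ]
}}

```text
clock: 3.65
tool_pos: [0.6143, 0.0584, 0.0405]
orientation: [180.0, 0.0, -72.8]
force: [0.6, -3.2, 2.7]
opening: -0.0
gripper_force: 1.5
```

{"fn": "apply_moves", "kwargs": {
  "targets": [
    {"travel": [-4, 0, 0], "roll": 0, "jaw": 0},
    {"travel": [-4, 0, 0], "roll": 0, "jaw": 0},
    {"travel": [-4, 0, 0], "roll": 0, "jaw": 0},
    {"travel": [-4, 0, 0], "roll": 0, "jaw": 0},
    {"travel": [-4, 0, 0], "roll": 0, "jaw": 0},
    {"travel": [-4, 0, 0], "roll": 0, "jaw": 0},
    {"travel": [-4, 0, 0], "roll": 0, "jaw": 0},
    {"travel": [-4, 0, 0], "roll": 0, "jaw": 0}
  ]
}}

```text
clock: 4.45
tool_pos: [0.6048, 0.0889, 0.0405]
orientation: [180.0, -0.0, -72.8]
force: [1.0, -2.5, 1.8]
opening: 0.0002
gripper_force: 1.4
```

```bash
python3 - <<'E'
from h import *
p=np.load('p.npy')
o=ctrl.get_obs();print(inv(p,o['tool_pos']),o['tool_pos'],o['force'],o['opening'])
E
```

```text
[-0.99212025  6.20298624] [0.60484362 0.08892389 0.04052284] [ 1.01260963 -2.51794217  1.79926245] 0.0002479575916378049
```

Expect about 18 mm more. I'll go slowly and watch the force.

{"fn": "apply_moves", "kwargs": {
  "targets": [
    {"travel": [-3, 0, 0], "roll": 0, "jaw": 0},
    {"travel": [-3, 0, 0], "roll": 0, "jaw": 0},
    {"travel": [-3, 0, 0], "roll": 0, "jaw": 0},
    {"travel": [-2, 0, 0], "roll": 0, "jaw": 0},
    {"travel": [-2, 0, 0], "roll": 0, "jaw": 0}
  ]
}}

```text
clock: 4.95
tool_pos: [0.601, 0.1009, 0.0405]
orientation: [180.0, -0.0, -72.7]
force: [3.5, -14.8, 1.9]
opening: 0.0002
gripper_force: 7.3
```

{"fn": "apply_moves", "kwargs": {
  "targets": [
    {"travel": [-1, 0, 0], "roll": 0, "jaw": 0},
    {"travel": [-1, 0, 0], "roll": 0, "jaw": 0}
  ]
}}

```text
clock: 5.15
tool_pos: [0.6006, 0.1009, 0.0406]
orientation: [179.9, -0.1, -72.8]
force: [7.1, -18.0, 0.8]
opening: 0.0003
gripper_force: 9.8
```

{"fn": "apply_moves", "kwargs": {
  "targets": [
    {"travel": [-1, 0, 0], "roll": 0, "jaw": 0},
    {"travel": [-1, 0, 0], "roll": 0, "jaw": 0}
  ]
}}

```text
clock: 5.35
tool_pos: [0.6004, 0.101, 0.0407]
orientation: [179.9, -0.2, -72.8]
force: [11.0, -27.9, 0.4]
opening: 0.0004
gripper_force: 15.0
```

The row has hit something hard. I'll back off and check that it is home.

{"fn": "apply_moves", "kwargs": {
  "targets": [
    {"travel": [8, 0, 0], "roll": 0, "jaw": 0},
    {"travel": [20, 0, 0], "roll": 0, "jaw": 0},
    {"travel": [20, 0, -20], "roll": 0, "jaw": 0},
    {"travel": [0, 0, -50], "roll": 0, "jaw": 0},
    {"travel": [0, 0, 0], "roll": 0, "jaw": 0}
  ]
}}

```text
clock: 5.85
tool_pos: [0.6179, 0.0598, 0.1165]
orientation: [-179.5, -0.0, -72.7]
force: [0.6, 1.3, 0.6]
opening: 0.0005
gripper_force: 0.0
```

```bash
python3 - <<'E'
from h import *
p=np.load('p.npy')
im,o=snap('side','s2');b,_=snap('scene','c2');print(inv(p,o['tool_pos']),o['tool_pos'],o['force'])
for n in('side','scene'):
    K,T=cam(n); print(n,proj(K,T,W(p,[(22,34,44),(-22,34,44),(22,170,44),(-22,170,44)])).round(1).tolist())
a=cv2.resize(im[185:325,285:395,::-1],None,fx=3.5,fy=3.5,interpolation=2);b=cv2.resize(b[165:285,305:420,::-1],None,fx=3.5,fy=3.5,interpolation=2)
c=np.zeros((490,790,3),np.uint8);c[:,:385]=a;c[:420,385:385+b.shape[1]]=b;cv2.imwrite('pics/s2c.png',c)
E
```

```text
[  2.83706355 -25.4881506 ] [0.61789875 0.05979393 0.11654336] [0.64073618 1.28259527 0.56806639]
side [[310.2, 227.4], [336.6, 229.2], [296.6, 293.3], [328.1, 296.0]]
scene [[334.6, 211.8], [349.0, 198.9], [391.1, 251.4], [405.1, 236.8]]
```

View pics/s2c.png

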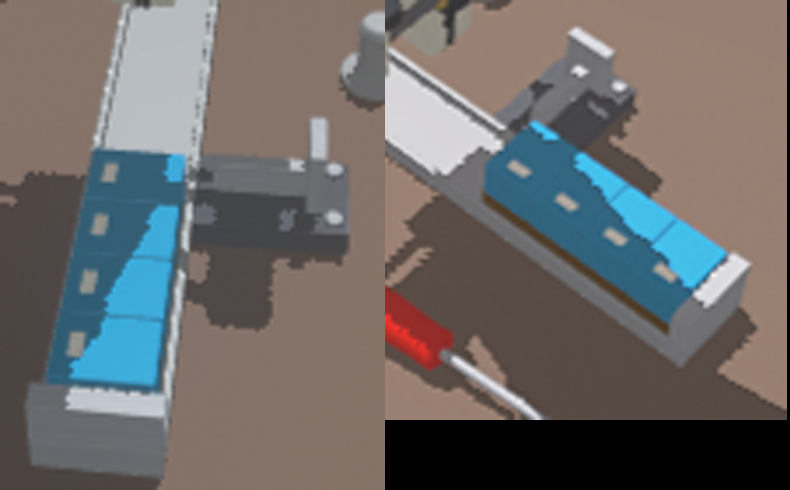

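The row stands home with no gaps. In the side view the lead block meets the stop at crop (105,385), and the rear edge is at full-image (311,228) against a predicted (310,227). The tab stands at crop (318,150), still out. Next I'll go over to the tab's outer side.

{"fn": "apply_moves", "kwargs": {
  "targets": [
    {"travel": [-12, 33, 0], "roll": 0, "jaw": 0},
    {"travel": [-12, 33, 0], "roll": 0, "jaw": 0},
    {"travel": [-12, 33, 0], "roll": 0, "jaw": 0},
    {"travel": [-12, 33, 0], "roll": 0, "jaw": 0},
    {"travel": [0, 0, 0], "roll": 0, "jaw": 0},
    {"travel": [0, 0, 0], "roll": 0, "jaw": 0}
  ]
}}

```text
clock: 6.55
tool_pos: [0.4731, 0.0661, 0.1103]
orientation: [180.0, 0.0, -72.7]
force: [0.2, 0.3, 0.0]
opening: 0.0005
gripper_force: 0.0
```

```bash
python3 - <<'E'
from h import *
p=np.load('p.npy')
im,o=snap('side','s3');print(inv(p,o['tool_pos']),o['tool_pos'],o['orientation'])
b,_=snap('wrist','w3')
c=np.zeros((400,800,3),np.uint8);c[:,:400]=im[:,240:,::-1];c[:,400:]=b[:,120:520,::-1];cv2.imwrite('pics/s3c.png',c)
E
```

```text
[-133.57325084   23.49108904] [0.4730997  0.06611655 0.11028449] [ 1.79983581e+02  1.41563372e-02 -7.26716134e+01]
```

View pics/s3c.png

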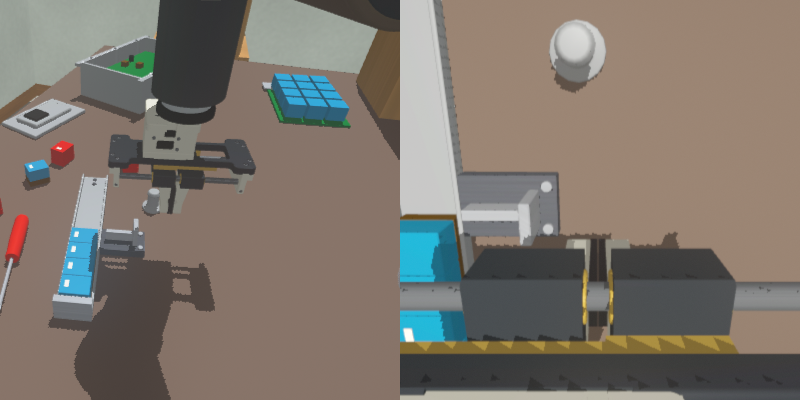

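In the wrist half, the tab's top is at crop columns 520–537, rows 190–240, and the fingers at columns 570–628 are outside it with clearance. The side half shows the spigot well clear. One quick check of the tab's y against the finger.

```bash
python3 - <<'E'
from h import *
p=np.load('p.npy');o=ctrl.get_obs();K,T=cam('wrist',o)
for uv,z in[((257,191),.052),((255,240),.052),((278,173),.014)]: print(inv(p,ray(K,T,uv,z)))
E
```

```text
[-93.97250798  -3.60437307]
[-90.76044612  30.1710559 ]
[-102.85912331   -6.64015106]
```

The wrist view puts the rail's features about 6 mm lower in y than my fit, which agrees with the push stop at 19. So I'll shift −5 mm in rail y, then descend and push.

{"fn": "apply_moves", "kwargs": {
  "targets": [
    {"travel": [5, 0, 20], "roll": 0, "jaw": 0},
    {"travel": [0, 0, 20], "roll": 0, "jaw": 0},
    {"travel": [0, 0, 20], "roll": 0, "jaw": 0},
    {"travel": [0, 0, 0], "roll": 0, "jaw": 0},
    {"travel": [0, -5, 0], "roll": 0, "jaw": 0},
    {"travel": [0, -5, 0], "roll": 0, "jaw": 0},
    {"travel": [0, -5, 0], "roll": 0, "jaw": 0}
  ]
}}

```text
clock: 7.35
tool_pos: [0.4911, 0.066, 0.0515]
orientation: [-179.9, 0.0, -72.7]
force: [-0.8, -0.9, -0.1]
opening: 0.0004
gripper_force: 0.0
```

{"fn": "apply_moves", "kwargs": {
  "targets": [
    {"travel": [0, -4, 0], "roll": 0, "jaw": 0},
    {"travel": [0, -4, 0], "roll": 0, "jaw": 0},
    {"travel": [0, -4, 0], "roll": 0, "jaw": 0},
    {"travel": [0, -4, 0], "roll": 0, "jaw": 0}
  ]
}}

```text
clock: 7.75
tool_pos: [0.5047, 0.07, 0.0506]
orientation: [179.9, -0.0, -72.8]
force: [-3.5, 0.1, 2.8]
opening: -0.0001
gripper_force: 1.6
```

{"fn": "apply_moves", "kwargs": {
  "targets": [
    {"travel": [0, -4, 0], "roll": 0, "jaw": 0},
    {"travel": [0, -4, 0], "roll": 0, "jaw": 0},
    {"travel": [0, -4, 0], "roll": 0, "jaw": 0},
    {"travel": [0, -4, 0], "roll": 0, "jaw": 0}
  ]
}}

```text
clock: 8.15
tool_pos: [0.5204, 0.0748, 0.0505]
orientation: [180.0, -0.0, -72.8]
force: [-2.9, -1.2, 2.9]
opening: 0.0004
gripper_force: 1.6
```

{"fn": "apply_moves", "kwargs": {
  "targets": [
    {"travel": [0, -4, 0], "roll": 0, "jaw": 0},
    {"travel": [0, -4, 0], "roll": 0, "jaw": 0},
    {"travel": [0, -3, 0], "roll": 0, "jaw": 0},
    {"travel": [0, -3, 0], "roll": 0, "jaw": 0}
  ]
}}

```text
clock: 8.55
tool_pos: [0.5339, 0.0791, 0.0505]
orientation: [180.0, -0.0, -72.8]
force: [-2.3, -1.2, 2.5]
opening: 0.0004
gripper_force: 1.5
```

{"fn": "apply_moves", "kwargs": {
  "targets": [
    {"travel": [0, -2, 0], "roll": 0, "jaw": 0},
    {"travel": [0, -2, 0], "roll": 0, "jaw": 0}
  ]
}}

```text
clock: 8.75
tool_pos: [0.5375, 0.0802, 0.0505]
orientation: [180.0, -0.0, -72.8]
force: [-2.2, -1.4, 2.2]
opening: 0.0002
gripper_force: 1.5
```

{"fn": "apply_moves", "kwargs": {
  "targets": [
    {"travel": [0, -2, 0], "roll": 0, "jaw": 0},
    {"travel": [0, 0, 0], "roll": 0, "jaw": 0}
  ]
}}

```text
clock: 8.95
tool_pos: [0.5397, 0.0809, 0.0505]
orientation: [-180.0, -0.0, -72.7]
force: [-0.1, -1.8, 1.6]
opening: 0.0005
gripper_force: 0.6
```

{"fn": "apply_moves", "kwargs": {
  "targets": [
    {"travel": [0, -1, 0], "roll": 0, "jaw": 0},
    {"travel": [0, -1, 0], "roll": 0, "jaw": 0},
    {"travel": [0, -1, 0], "roll": 0, "jaw": 0}
  ]
}}

```text
clock: 9.25
tool_pos: [0.5421, 0.0817, 0.0505]
orientation: [180.0, -0.0, -72.7]
force: [-3.1, -2.0, 1.2]
opening: 0.0004
gripper_force: 1.4
```

{"fn": "apply_moves", "kwargs": {
  "targets": [
    {"travel": [0, -1, 0], "roll": 0, "jaw": 0},
    {"travel": [0, -1, 0], "roll": 0, "jaw": 0}
  ]
}}

```text
clock: 9.45
tool_pos: [0.5441, 0.0823, 0.0505]
orientation: [180.0, -0.0, -72.7]
force: [-2.4, -1.5, 0.1]
opening: 0.0007
gripper_force: 1.4
```

{"fn": "apply_moves", "kwargs": {
  "targets": [
    {"travel": [0, -1, 0], "roll": 0, "jaw": 0},
    {"travel": [0, -1, 0], "roll": 0, "jaw": 0},
    {"travel": [0, -1, 0], "roll": 0, "jaw": 0}
  ]
}}

```text
clock: 9.75
tool_pos: [0.5445, 0.0822, 0.0503]
orientation: [179.7, -0.0, -72.8]
force: [-14.1, -1.4, 12.6]
opening: 0.0001
gripper_force: 7.9
```

{"fn": "apply_moves", "kwargs": {
  "targets": [
    {"travel": [0, -1, 0], "roll": 0, "jaw": 0},
    {"travel": [0, -1, 0], "roll": 0, "jaw": 0}
  ]
}}

```text
clock: 9.95
tool_pos: [0.5447, 0.0822, 0.0502]
orientation: [179.5, -0.0, -72.8]
force: [-20.1, -0.7, 19.3]
opening: 0.0003
gripper_force: 11.6
```

{"fn": "apply_moves", "kwargs": {
  "targets": [
    {"travel": [0, -1, 0], "roll": 0, "jaw": 0},
    {"travel": [0, 0, 0], "roll": 0, "jaw": 0}
  ]
}}

```text
clock: 10.15
tool_pos: [0.5447, 0.0822, 0.0502]
orientation: [179.4, -0.0, -72.8]
force: [-21.3, -1.6, 19.2]
opening: 0.0005
gripper_force: 12.2
```

Hard stop reached. Retreat and look.

{"fn": "apply_moves", "kwargs": {
  "targets": [
    {"travel": [0, 8, 0], "roll": 0, "jaw": 0},
    {"travel": [0, 20, 0], "roll": 0, "jaw": 0},
    {"travel": [0, 20, 0], "roll": 0, "jaw": 0},
    {"travel": [0, 0, -40], "roll": 0, "jaw": 0},
    {"travel": [0, 0, -40], "roll": 0, "jaw": 0},
    {"travel": [0, 0, 0], "roll": 0, "jaw": 0}
  ]
}}

```text
clock: 10.75
tool_pos: [0.508, 0.0717, 0.1362]
orientation: [-179.4, 0.1, -72.7]
force: [0.4, -0.3, -0.3]
opening: 0.0006
gripper_force: 0.0
```

```bash
python3 - <<'E'
from h import *
im,o=snap('side','s4');b,_=snap('scene','c4');print(o['tool_pos'],o['force'])
a=cv2.resize(im[185:325,285:395,::-1],None,fx=3.5,fy=3.5,interpolation=2);b=cv2.resize(b[165:285,305:420,::-1],None,fx=3.5,fy=3.5,interpolation=2)
c=np.zeros((490,790,3),np.uint8);c[:,:385]=a;c[:420,385:385+b.shape[1]]=b;cv2.imwrite('pics/s4c.png',c)
E
```

```text
[0.50801894 0.07170795 0.13621517] [ 0.43640394 -0.34510154 -0.2963501 ]
```

View pics/s4c.png

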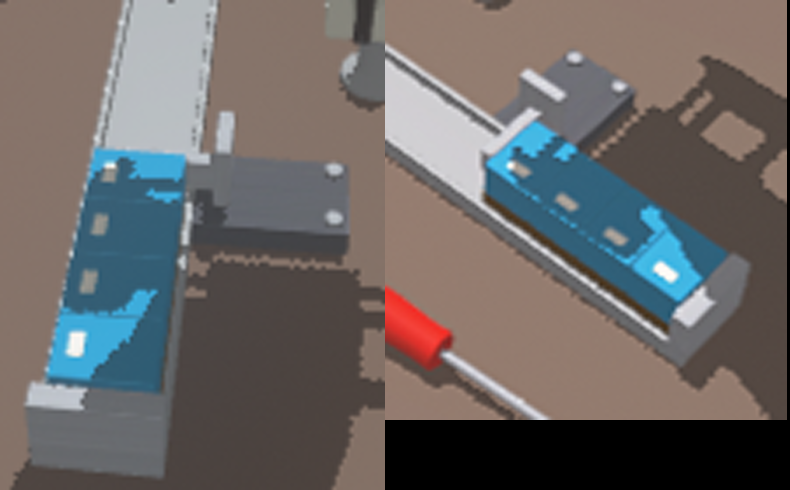

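The blade spans the rail behind the row, seen in the scene crop from (485,155) to (535,115). The tab is at (540,85) and the row is still against the stop at (690,300). I'm handing in.

```bash
python3 -c "
from plant import ctrl
print(ctrl.close_job())"
```

```text
the job is handed in; nothing more can be done
None
```

I pushed the row home against the end stop and slid the keeper in to its hard stop behind it, then handed the job in; both looked right in the last camera views, but no verdict came back.

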